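# Hang the loaded board carrier on the drying hook

### The job

Two aluminium board carriers stand in black rests on the bench. Take the one that holds a circuit board by its top tab, bring it sideways over the upturned tip of the steel hook so that the hook's arm passes through its eye, lower it into the throat behind the tip before letting go, and leave it hanging there still. Leave the empty carrier standing in its rest.

Things in the scene. Friction and masses are not known exactly. Their poses are not given: they have to be found in the camera images.
- carrier_loaded: Carrier that holds a circuit board: upright flat aluminium frame, 80 mm wide (its y), 8 mm thick (its x), 176 mm tall (z up), about 150 g. Origin: centre of its underside. From below: bottom rail; board window 8 to 62 mm, filled by the board; middle rail to 70 mm; the open eye; a grip tab on top. It stands upright in a black rest (100 x 56 mm) whose slot is 20 mm deep: lift straight up to free it.
- tab (a point): On the loaded carrier's grip tab, 163 mm above its underside, 13 mm below the tab's top; axes as the carrier's. The tab is solid, 34 mm wide (y) and 10 mm thick (x): grip it across its thickness from above, TCP here. The carriers' places in the two rests are swapped at random.
- eye_peak (a point): On the loaded carrier: the peak of its eye's roof, 115 mm above its underside and 48 mm below point tab; axes as the carrier's. The eye is a hole right through the frame (along x), 64 mm wide, with a level floor 45 mm below this peak and a shallow gable roof that falls 11 mm to either side.
- carrier_empty: The other carrier: the same frame, but its board window is open (no board). Same size, origin and axes. It stands in its own black rest and is to stay there.
- throat (a point): Top of the steel hook's arm, mid-throat, 149 mm above the bench: the eye's peak comes to rest here. The 8 mm rod arm is level and runs along this point's y (z up): upturned tip on the +y side, inner face 13 mm off, outer face 23 mm, top 12 mm above this point; post 62 mm off on the -y side, no higher than the arm. Come from +y, carrier x along this y, either way round.

How it is judged:
On the way:
1. the carrier, still held in the fingers, has been lowered into the throat: the peak of its eye is over the throat and lower than the tip's top (contact force between carrier_loaded and the fingers above 1 N and horizontal distance between eye_peak and throat below 0.022 m and z of eye_peak in the frame of throat between -0.012 and 0.011 m), for 0.1 s.
At the end, for the whole second after the job is handed in: The loaded carrier hangs on the hook's arm in the throat: the peak of its eye within 25 mm horizontally of the throat point and less than 10 mm above it, hanging within 20 degrees of upright and at rest. The empty carrier still stands upright in its rest, within 20 mm of where it was (horizontal distance between eye_peak and throat below 0.025 m and z of eye_peak in the frame of throat between -0.012 and 0.01 m and angle between carrier_loaded's own z axis and vertical below 0.35 rad and linear speed of carrier_loaded below 0.05 m/s and distance of carrier_empty from where it was at the start of the episode below 0.02 m and angle between carrier_empty's own z axis and vertical below 0.3 rad); the robot touches nothing.
It fails at once if the empty carrier is lifted, tipped or shifted by 30 mm (distance of carrier_empty from where it was at the start of the episode above 0.03 m or angle between carrier_empty's own z axis and vertical above 0.4 rad).
It also fails if it takes over 51 s, if anything falls off the work surface, if the arm or the gripper's body presses on something with over 40 N, if the wrist force passes 120 N, or if a joint passes its speed limit or range.

### The arm

A 6-joint arm with a two-finger parallel gripper is mounted at the origin on a cart in front of the work surface, level with it; the furniture and walls round the work are solid. World frame = base frame: x ahead of the robot, y to its left, z up, the work surface at z = 0. Lengths are in m, angles in rad, forces in N, time in s.
With the tool pointing down it reaches from about 0.425 to 0.95 m from the base axis. Payload 3.5 kg.
Tool frame: the origin (TCP) lies between the finger pads, 19 mm behind the fingertips; this is the grasp point; z points along the fingers, y is the line along which they close (so a half turn about z gives the same grasp; the last joint's range is limited). The gripper opens to 85 mm and grips with 20 to 120 N. Pads are 22 mm wide; open, the fingers measure 114 mm over their backs; the gripper's body (76 mm by 85 mm) begins 54 mm behind the grasp point. The pads swing forward as they close: fully open they stand 13 mm farther back than shut.
Start: joints at [-1.255, 0.286, 1.577, -0, 1.279, -0.15], TCP at [0.303, -0.603, 0.25] pointing down, gripper open.
Joint ranges: [-2.77, 2.77], [-0.9, 2.22], [0.21, 2.48], [-1.53, 4.67], [0.24, 2.81], [-2.84, 2.84]. Speed limits (rad/s): [2.79, 2.79, 3.14, 3.14, 3.14, 3.14].

### API

Orientations are given as a unit quaternion [x, y, z, w].
In Python, from plant import ctrl gives the robot as it stands.
- The arm moves only by the tool carry_out, never from a script. Its argument "deltas" is one flat list of numbers, 6 for each row, row after row: the shift along the tool's x, y, z in m, then the turn, a rotation vector about the tool's x, y, z in rad. A call has 1 to 5 rows; each row is the pose to reach, as a shift and turn from the pose commanded when the call began, along the tool's axes at that moment; what a row does not reach only later rows make up. A row lasts 1/8 s, in which the tool goes at most 62.5 mm and 10.7 degrees, less where a joint would pass 70% of its speed; a pose out of reach is approached as far as the arm can. A call with a gripper value outside its range is refused whole. "grip" is the opening in per cent of the stroke, from 0 (shut) to 100 (fully open), set as the call begins (left out, the last holds). The fingers move at their own pace and stop on an object; "grip_force" is the grip in N (left out, the last holds). Time passes only in rows, so rows that repeat a pose let the fingers close. It gives the time, the measured TCP pose, the force, the opening and the grip force at its end, in the units of the state.
- ctrl.get_state(): the state, without advancing time (a new reading comes with each control period).
- ctrl.read_camera(name): name is "scene" or "top"; returns (picture, depth): 384x512x3 uint8, red, green, blue; 384x512 float32, m along the optical axis (not along the pixel's ray), 0 where there is no reading.
- ctrl.camera_model(name): a dict with "intrinsics" (3x3 intrinsics, pixels), "k1" (the pictures are not rectified: a ray, as slopes to the right and down, at radius r is drawn at 1 + k1 r^2 times it, then the intrinsics apply), "extrinsics" (4x4, takes a point from world to camera coordinates). Camera axes: x right, y down, z forward; pixel columns grow to the right and rows downward; lengths in m; the calibration is good to about 2 mm. A picture is of the moment at which its call begins. camera_model takes no time and is no camera call.
- ctrl.sign_off(): hands the job in; it is judged then, once.
Trained networks look in the newest picture that a camera, given by its name, has taken for a name from the list of things; names that differ only in an ending like _2 or _b are one class to them, and where a whole thing is asked for, a point or a joint stands for the part that bears it (a point fixed in the world has none). Each returns a list of dicts, best first, with "score" (0 to 1); they miss things now and then, are a little off and sometimes report something else, mostly with a low value. They report only what shows in the picture. A call takes as long as a camera call.
- ctrl.find_in(camera, query): "uv" ([column, row] in pixels, amid what is visible of it).
The state is a dict: "time": time; "qpos": joint angles; "dq": joint speeds; "joint_efforts": joint torques, N m; "eef_pos": TCP position; "tcp_rot": TCP orientation; "contact_force": force on the tool from outside, world axes, zero at the start; "wrist_torque": the same for the moment, N m; "opening": opening from 0.0 (shut) to 1.0 (fully open); "finger_force": force on a finger pad.
Only numpy, scipy, OpenCV 4.12 (cv2) and the standard library are available. Lean on these libraries where they do the work, as an engineer would, in place of code of your own. Each camera call takes 0.05 s, during which the arm holds its last target. There are 200 camera calls.

## Working session

There is one attempt and no reset: what is moved stays moved. The work goes in short steps, Python scripts to look and compute and a tool call to move; the robot and the scene stay as the last step left them, time stands still between calls to the robot, and variables do not carry over. Pictures are saved under pics/ and viewed, at most 10 in all, crops included, and the job is handed in when it is done.

Besides the shell and the picture viewer there is one more tool, called after "Request:" in YAML: its name, and indented under it one key for each argument. carry_out: Moves the arm, as the interface text tells. Its arguments: {"type":"object","properties":{"deltas":{"type":"array"},"grip":{"type":"number"},"grip_force":{"type":"number"}},"required":["deltas"]}

```bash
mkdir -p pics; cat > h.py <<'E'
import numpy as np, cv2
from plant import ctrl
from scipy.spatial.transform import Rotation as R
def cloud(name, save=None):
    im,d=ctrl.read_camera(name); m=ctrl.camera_model(name)
    K=np.array(m["intrinsics"]);E=np.array(m["extrinsics"]);k1=m["k1"]
    v,u=np.mgrid[:384,:512]
    xd=(u-K[0,2])/K[0,0]; yd=(v-K[1,2])/K[1,1]
    x,y=xd.copy(),yd.copy()
    for _ in range(20):
        s=1+k1*(x*x+y*y); x,y=xd/s,yd/s
    P=np.stack([x*d,y*d,d],-1)
    W=(P-E[:3,3])@E[:3,:3]
    W[d==0]=np.nan
    if save: cv2.imwrite(save,im[...,::-1])
    return im,W
E
python3 - <<'E'
from h import *
for n in("scene","top"):
    im,W=cloud(n,f"pics/{n}0.png"); np.save(n+"0.npy",W)
    m=ctrl.camera_model(n);E=np.array(m["extrinsics"]);print(n,-E[:3,:3].T@E[:3,3],E[2,:3])
    for q in("carrier_loaded","carrier_empty","tab","eye_peak","throat"):
        for r in ctrl.find_in(n,q)[:3]:
            u,v=np.round(r["uv"]).astype(int); print(q,r["score"],u,v,W[v,u].round(3))
s=ctrl.get_state();print(s["time"],s["eef_pos"],s["tcp_rot"])
a=[cv2.imread(f"pics/{n}0.png") for n in("scene","top")]
E
```

```text
scene [0.08619812 0.20808843 0.6638362 ] [ 0.50064727 -0.60534686 -0.61879519]
carrier_loaded 0.59 203 258 [ 0.48  -0.133  0.114]
tab 0.93 205 257 [ 0.508 -0.162  0.074]
eye_peak 0.73 203 256 [ 0.482 -0.135  0.116]
throat 0.58 206 260 [ 0.499 -0.156  0.077]
top [ 0.296405  -0.3129692  1.0075695] [ 2.29567177e-01  9.68266755e-04 -9.73292337e-01]
carrier_loaded 0.64 174 197 [ 0.497 -0.157  0.139]
carrier_empty 0.62 245 232 [ 0.44  -0.292  0.077]
tab 0.78 174 198 [ 0.496 -0.156  0.135]
eye_peak 0.8 173 200 [ 0.522 -0.13   0.   ]
throat 0.57 338 210 [ 0.499 -0.494  0.01 ]
0.6 [ 0.30317845 -0.60307266  0.25003892] [ 9.73002032e-01  2.30796546e-01  2.60254125e-06 -3.31828882e-06]
```

View pics/scene0.png

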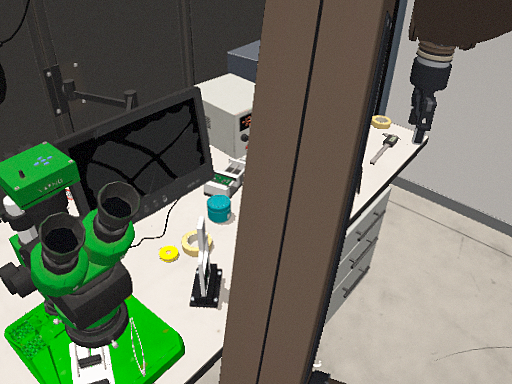

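View pics/top0.png

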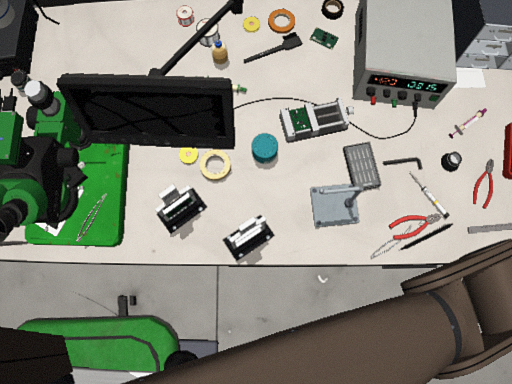

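The scene view shows the arm's link blocking most of the work area, with one carrier at about (205,260). The top view shows carriers at about (181,207) and (249,238), and the hook plate at about (335,205).

```bash
python3 - <<'E'
from h import *
im=cv2.imread("pics/top0.png"); c=np.hstack([cv2.resize(im[170:270,150:280],None,fx=3,fy=4,interpolation=2)[:, :390],cv2.resize(im[170:240,300:380],(400,400),interpolation=2)])
cv2.imwrite("pics/c0.png",c)
W=np.load("top0.npy")
for nm,(u0,u1,v0,v1) in dict(A=(150,212,175,235),B=(218,285,208,268),H=(305,365,180,232)).items():
    P=W[v0:v1,u0:u1].reshape(-1,3);P=P[np.isfinite(P).all(1)]
    lv=[(.168,.185),(.02,.04),(.14,.168),(.06,.11)] if nm!='H' else [(.14,.155),(.156,.175),(.01,.13),(.004,.02)]
    for a,b in lv:
        Q=P[(P[:,2]>a)&(P[:,2]<b)]
        if len(Q)<4: print(nm,a,len(Q));continue
        r=cv2.minAreaRect((Q[:,:2]*1000).astype(np.float32)); w,V=np.linalg.eigh(np.cov(Q[:,:2].T))
        print(nm,a,len(Q),Q.mean(0).round(4),[np.round(x,1) for x in r],V[:,1].round(3))
E
```

```text
A 0.168 129 [ 0.4973 -0.1516  0.1794] [array([ 497.9, -150.5]), array([11.3, 34. ]), np.float64(37.8)] [-0.584  0.812]
A 0.02 368 [ 0.4921 -0.1551  0.0264] [array([ 514.6, -170.4]), array([ 40.9, 142.8]), np.float64(40.0)] [-0.612  0.791]
A 0.14 70 [ 0.495  -0.1538  0.1545] [array([ 495. , -153.5]), array([ 3. , 32.5]), np.float64(35.2)] [-0.568  0.823]
A 0.06 192 [ 0.4978 -0.1516  0.0782] [array([ 499.2, -150.7]), array([ 9.9, 78.5]), np.float64(35.4)] [-0.579  0.815]
B 0.168 110 [ 0.4386 -0.2979  0.18  ] [array([ 439.2, -297.3]), array([10.7, 33. ]), np.float64(29.9)] [-0.499  0.867]
B 0.02 304 [ 0.43   -0.299   0.0255] [array([ 440.2, -297.1]), array([36.2, 91.8]), np.float64(33.9)] [-0.487  0.873]
B 0.14 38 [ 0.4347 -0.2975  0.1555] [array([ 434.7, -298.2]), array([ 7.1, 32.5]), np.float64(17.9)] [-0.447  0.894]
B 0.06 127 [ 0.4373 -0.2966  0.0772] [array([ 438.3, -296.4]), array([ 7.8, 77.1]), np.float64(32.9)] [-0.547  0.837]
H 0.14 164 [ 0.5094 -0.4773  0.1472] [array([ 509.5, -475.8]), array([ 8.3, 86.4]), np.float64(5.7)] [-0.108  0.994]
H 0.156 13 [ 0.5058 -0.4355  0.1592] [array([ 505.9, -435.3]), array([5.7, 6.2]), np.float64(89.6)] [-0.92   0.393]
H 0.01 334 [ 0.5205 -0.5089  0.0243] [array([ 516.2, -498.2]), array([ 92. , 120.6]), np.float64(6.2)] [-0.641  0.768]
H 0.004 1576 [ 0.5096 -0.4872  0.0082] [array([ 511.9, -489.4]), array([ 95.5, 146.5]), np.float64(11.2)] [-0.401  0.916]
```

View pics/c0.png

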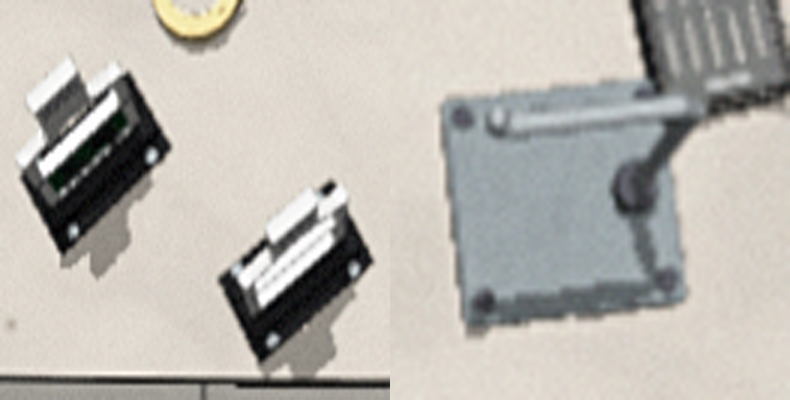

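```bash
python3 - <<'E'
from h import *
W=np.concatenate([np.load(n+"0.npy").reshape(-1,3) for n in("top","scene")]);W=W[np.isfinite(W).all(1)]
A=np.array([.4975,-.151]);n=np.array([.809,.588]);l=np.array([-.588,.809])
d=(W[:,:2]-A);a=d@n;b=d@l
for lo in(.1,.15,.2,.3,.4):
    m=(W[:,2]>lo)&(np.hypot(a,b)<.3)&(np.hypot(a,b)>.05)&(W[:,2]<.6)
    if m.any():
        k=np.argsort(np.hypot(a,b)[m])[:200:40]; print(lo,m.sum(),W[m][k].round(3).tolist())
s=ctrl.get_state();print(R.from_quat(s["tcp_rot"]).as_matrix().round(4))
E
```

```text
0.1 55690 [[0.583, -0.163, 0.175], [0.587, -0.159, 0.176], [0.588, -0.147, 0.181], [0.585, -0.175, 0.179], [0.589, -0.157, 0.188]]
0.15 54872 [[0.583, -0.163, 0.175], [0.587, -0.159, 0.176], [0.588, -0.147, 0.181], [0.585, -0.175, 0.179], [0.589, -0.157, 0.188]]
0.2 49942 [[0.591, -0.144, 0.202], [0.594, -0.144, 0.203], [0.594, -0.142, 0.201], [0.593, -0.173, 0.206], [0.595, -0.144, 0.207]]
0.3 30318 [[0.608, -0.149, 0.3], [0.61, -0.156, 0.308], [0.607, -0.18, 0.301], [0.61, -0.165, 0.304], [0.61, -0.171, 0.313]]
0.4 7739 [[0.5, 0.04, 0.408], [0.507, 0.041, 0.401], [0.514, 0.042, 0.409], [0.49, 0.043, 0.402], [0.489, 0.044, 0.409]]
[[ 0.8935  0.4491  0.    ]
 [ 0.4491 -0.8935  0.    ]
 [ 0.     -0.     -1.    ]]
```

Request:
carry_out:
  deltas: [0.042,-0.035,-0.006,0,0,0.156,0.084,-0.07,-0.012,0,0,0.312,0.126,-0.105,-0.018,0,0,0.468,0.168,-0.14,-0.024,0,0,0.624,0.21,-0.175,-0.03,0,0,0.78]

```text
time: 1.23
eef_pos: [0.4127, -0.3508, 0.2805]
tcp_rot: [0.987, -0.159, 0.0, 0.0]
contact_force: [0.1, -0.8, 0.9]
opening: 1.001
finger_force: 0.0
```

```bash
python3 - <<'E'
from h import *
im,W=cloud("scene","pics/s1.png"); cv2.imwrite("pics/s1c.png",cv2.resize(cv2.imread("pics/s1.png")[180:384,130:430],None,fx=2.6,fy=2.6))
s=ctrl.get_state();print(s["time"],s["eef_pos"],s["qpos"]);print(R.from_quat(s["tcp_rot"]).as_matrix().round(4))
for q in("carrier_loaded","carrier_empty","tab","eye_peak","throat"):
    for r in ctrl.find_in("scene",q)[:3]:
        u,v=np.round(r["uv"]).astype(int); print(q,r["score"],u,v,W[v,u].round(3))
E
```

```text
1.275 [ 0.41499586 -0.3457052   0.28144359] [-0.88441822 -0.03663334  1.87450953  0.00463674  1.3042502   1.00531997]
[[ 0.9492 -0.3147  0.0031]
 [-0.3147 -0.9492  0.0032]
 [ 0.0019 -0.0041 -1.    ]]
```

View pics/s1c.png

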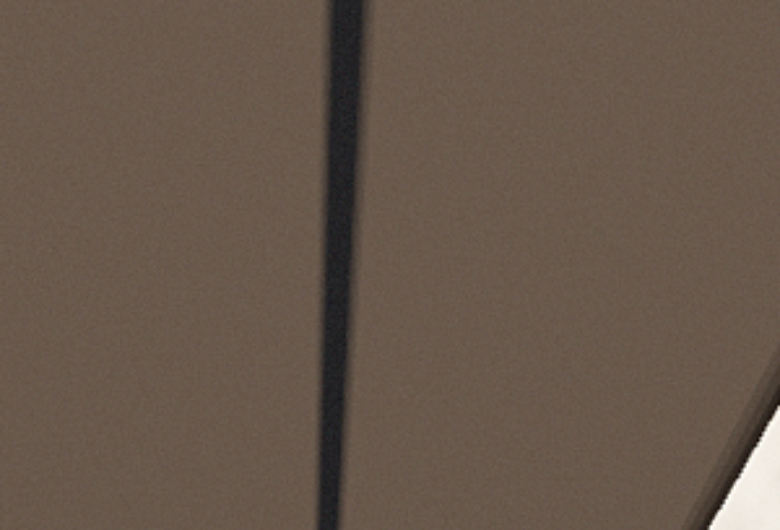

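The crop shows only the arm link blocking the view, so the scene camera is no use here. I'll decide which carrier is loaded from colour and depth in the first top picture.

```bash
python3 - <<'E'
from h import *
im=cv2.imread("pics/top0.png").astype(int);W=np.load("top0.npy")
g=im[...,1]-np.maximum(im[...,0],im[...,2])
for n,c,l in(("A",(.4975,-.151),(-.588,.809)),("B",(.4388,-.2973),(-.50,.866))):
    l=np.array(l);nn=np.array([l[1],-l[0]]);d=W[...,:2]-np.array(c);a=d@nn;b=d@l
    box=(abs(a)<.03)&(abs(b)<.036)&(W[...,2]<.066)
    print(n,box.sum(),"green px",(box&(g>8)).sum(),"z>.03 at |a|<8mm:",(box&(abs(a)<.008)&(W[...,2]>.032)).sum())
    for lo,hi in((.06,.085),(.1,.14),(.168,.19)):
        m=(W[...,2]>lo)&(W[...,2]<hi)&(abs(a)<.03)&(abs(b)<.05)
        print(lo,m.sum(),a[m].mean().round(4),a[m].min().round(4),a[m].max().round(4),b[m].min().round(4),b[m].max().round(4))
E
```

```text
A 732 green px 45 z>.03 at |a|<8mm: 138
0.06 161 0.0004 -0.0038 0.0065 -0.0396 0.0385
0.1 182 -0.0006 -0.0046 0.0056 -0.041 0.0403
0.168 130 -0.0006 -0.0052 0.0067 -0.0169 0.0171
B 750 green px 0 z>.03 at |a|<8mm: 9
0.06 113 -0.0006 -0.0057 0.0044 -0.0376 0.0397
0.1 133 -0.0006 -0.0052 0.0064 -0.0401 0.0398
0.168 111 -0.0005 -0.005 0.0057 -0.0167 0.0163
```

Request:
carry_out:
  deltas: [0.004,-0.05,0,0,0,0.14,0.008,-0.1,0,0,0,0.28,0.012,-0.15,0,0,0,0.42,0.016,-0.19,0,0,0,0.54,0.019,-0.218,0,0,0,0.628]

```text
time: 2.15
eef_pos: [0.4981, -0.1509, 0.2797]
tcp_rot: [0.89, -0.455, -0.0, 0.0]
contact_force: [-0.3, -0.6, -0.1]
opening: 1.002
finger_force: 0.0
```

Request:
carry_out:
  deltas: [0,0,0,0,0,0,0,0,0,0,0,0]

```text
time: 2.4
eef_pos: [0.4974, -0.1524, 0.2798]
tcp_rot: [0.891, -0.454, -0.0, 0.0]
contact_force: [0.2, 0.2, -0.5]
opening: 0.998
finger_force: 0.0
```

```bash
cat >> h.py <<'E'
def goal(p,yawy):
    s=ctrl.get_state(); M=R.from_quat(s["tcp_rot"]); p0=np.array(s["eef_pos"])
    y=np.array([np.cos(yawy),np.sin(yawy),0]);z=np.array([0,0,-1]);T=np.c_[np.cross(y,z),y,z]
    print("t",s["time"],"p",p0.round(4),"q",np.round(s["qpos"],2),"F",np.round(s["contact_force"],1),"open",s["opening"],"ff",s["finger_force"])
    print("shift",M.inv().apply(np.array(p)-p0).round(4),"turn",(M.inv()*R.from_matrix(T)).as_rotvec().round(4))
E
python3 - <<'E'
from h import *
goal([.4973,-.1512,.167],np.radians(-144))
E
```

```text
t 2.4 p [ 0.4974 -0.1524  0.2798] q [-0.49 -0.08  1.92 -0.    1.3   2.02] F [ 0.2  0.2 -0.5] open 0.998150072814006 ff 0.0
shift [-0.001  -0.0007  0.1128] turn [0.0008 0.0002 0.    ]
```

Request:
carry_out:
  deltas: [-0.001,0,0.035,0,0,0,-0.001,0,0.07,0,0,0,-0.001,0,0.095,0,0,0,-0.001,0,0.113,0,0,0,-0.001,0,0.113,0,0,0]

```text
time: 3.02
eef_pos: [0.4961, -0.1506, 0.1655]
tcp_rot: [0.891, -0.454, -0.002, 0.0]
contact_force: [0.1, -0.4, -0.2]
opening: 0.999
finger_force: 0.0
```

Request:
carry_out:
  deltas: [0,0,0,0,0,0,0,0,0,0,0,0,0,0,0,0,0,0,0,0,0,0,0,0,0,0,0,0,0,0]
  grip: 0
  grip_force: 60

```text
time: 3.65
eef_pos: [0.4977, -0.15, 0.1676]
tcp_rot: [0.891, -0.454, 0.001, -0.0]
contact_force: [0.8, 1.4, 1.7]
opening: 0.108
finger_force: 59.2
```

Request:
carry_out:
  deltas: [0,0,0,0,0,0,0,0,0,0,0,0]

```text
time: 3.9
eef_pos: [0.4976, -0.1501, 0.1676]
tcp_rot: [0.891, -0.454, 0.001, -0.0]
contact_force: [1.0, 1.9, 2.6]
opening: 0.108
finger_force: 59.2
```

Request:
carry_out:
  deltas: [0,0,-0.015,0,0,0,0,0,-0.045,0,0,0,0,0,-0.085,0,0,0,0,0,-0.125,0,0,0,0,0,-0.165,0,0,0]

```text
time: 4.53
eef_pos: [0.4959, -0.1502, 0.3332]
tcp_rot: [0.891, -0.454, -0.001, 0.001]
contact_force: [0.8, 0.4, -1.5]
opening: 0.106
finger_force: 59.1
```

Request:
carry_out:
  deltas: [0,0,-0.025,0,0,0,0,0,-0.035,0,0,0,0,0,-0.035,0,0,0]

```text
time: 4.9
eef_pos: [0.4967, -0.1502, 0.3669]
tcp_rot: [0.891, -0.454, -0.0, 0.0]
contact_force: [0.0, 0.0, -1.5]
opening: 0.105
finger_force: 59.1
```

```bash
python3 - <<'E'
from h import *
goal([.502,-.38,.37],np.radians(-84))
E
```

```text
t 4.9 p [ 0.4967 -0.1502  0.3669] q [-0.49 -0.13  1.81 -0.    1.46  2.02] F [ 0.   0.  -1.5] open 0.10478448302739415 ff 59.12602365016937
shift [ 0.189   0.1308 -0.003 ] turn [ 7.0000e-04  7.0000e-04 -1.0471e+00]
```

Request:
carry_out:
  deltas: [0.03,0.02,0,0,0,-0.11,0.07,0.05,0,0,0,-0.25,0.115,0.08,0,0,0,-0.4,0.16,0.11,0,0,0,-0.53,0.189,0.131,0,0,0,-0.65]

```text
time: 5.52
eef_pos: [0.5012, -0.3819, 0.3638]
tcp_rot: [0.99, -0.144, -0.002, -0.001]
contact_force: [1.0, 1.1, -1.9]
opening: 0.11
finger_force: 58.9
```

Request:
carry_out:
  deltas: [0,0,0,0,0,-0.13,0,0,0,0,0,-0.26,0,0,0,0,0,-0.36,0,0,0,0,0,-0.397,0,0,0,0,0,-0.397]

```text
time: 6.15
eef_pos: [0.5019, -0.3798, 0.3656]
tcp_rot: [0.999, 0.052, -0.001, -0.001]
contact_force: [0.1, -0.1, -1.0]
opening: 0.107
finger_force: 59.0
```

```bash
python3 - <<'E'
from h import *
im,W=cloud("top","pics/t2.png");np.save("top2.npy",W)
cloud("scene","pics/s2.png")
a=cv2.resize(cv2.imread("pics/t2.png")[120:300,180:420],(480,360),interpolation=2); b=cv2.resize(cv2.imread("pics/s2.png"),(320,240)); b=cv2.copyMakeBorder(b,0,120,0,0,0)
cv2.imwrite("pics/c2.png",np.hstack([a,b]))
P=W[170:240,300:380].reshape(-1,3);P=P[np.isfinite(P).all(1)]
for lo,hi in((.14,.1535),(.156,.175)):
    Q=P[(P[:,2]>lo)&(P[:,2]<hi)];
    if len(Q)>4: print(lo,len(Q),Q.mean(0),cv2.minAreaRect((Q[:,:2]*1000).astype(np.float32)))
goal([.5015,-.395,.222],np.radians(-84.1))
E
```

```text
0.14 163 [ 0.50954054 -0.47811285  0.14697727] ((509.81683349609375, -478.7038879394531), (8.154871940612793, 81.02769470214844), 5.536901473999023)
0.156 15 [ 0.50566067 -0.43590157  0.15871392] ((505.6455993652344, -435.9609069824219), (6.959531784057617, 5.931583404541016), 37.49431610107422)
t 6.25 p [ 0.5021 -0.3799  0.3664] q [-0.81  0.12  1.56 -0.    1.46  0.66] F [ 0.2 -0.3 -2.7] open 0.10746385505071754 ff 59.03256118297577
shift [-0.0021  0.0151  0.1444] turn [-0.0008  0.0008  0.001 ]
```

View pics/c2.png

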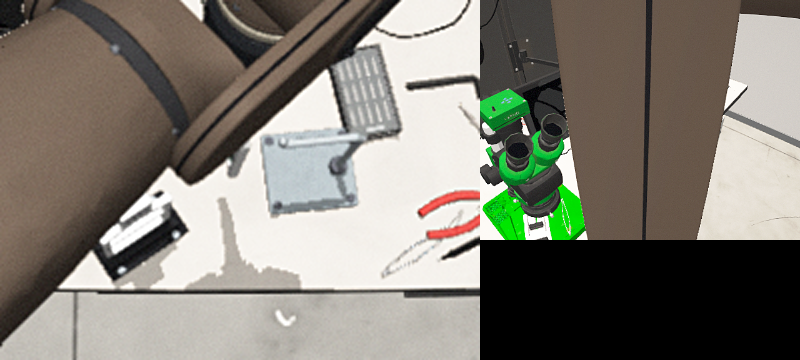

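The top view shows the hook clear of the arm (tip near (285,140) in the crop) and the empty carrier still standing. The carried one is hidden under the arm link. Next I'll go down beside the tip.

Request:
carry_out:
  deltas: [-0.002,0.008,0.03,0,0,0,-0.002,0.015,0.07,0,0,0,-0.002,0.015,0.11,0,0,0,-0.002,0.015,0.135,0,0,0,-0.002,0.015,0.144,0,0,0]

```text
time: 6.88
eef_pos: [0.5011, -0.3944, 0.2206]
tcp_rot: [0.999, 0.052, -0.001, -0.002]
contact_force: [-0.8, 0.8, -1.8]
opening: 0.106
finger_force: 59.0
```

Request:
carry_out:
  deltas: [0,0,0,0,0,0,0,0,0,0,0,0]

```text
time: 7.12
eef_pos: [0.5025, -0.3958, 0.2251]
tcp_rot: [0.999, 0.052, 0.001, 0.001]
contact_force: [-0.1, 1.0, -2.0]
opening: 0.109
finger_force: 59.0
```

```bash
python3 - <<'E'
from h import *
im,W=cloud("top","pics/t3.png");np.save("top3.npy",W)
s=cv2.imread("pics/t3.png")
cv2.imwrite("pics/c3.png",cv2.resize(s[140:260,240:400],(800,600),interpolation=2))
goal([.507,-.454,.222],np.radians(-84.1))
P=W[150:260,240:380].reshape(-1,3);P=P[np.isfinite(P).all(1)]
u=np.array([-.1,.995]);v=np.array([.995,.1]);d=P[:,:2]-[.507,-.454]
for lo,hi in((.055,.075),(.1,.135),(.14,.175)):
    m=(P[:,2]>lo)&(P[:,2]<hi)&(d@u>.035)&(d@u<.09)&(abs(d@v)<.06)
    if m.any(): a,b=(d@u)[m],(d@v)[m];print(lo,m.sum(),"u",a.mean(),a.min(),a.max(),"v",b.min(),b.max(),"z",P[m,2].max())
E
```

```text
t 7.175 p [ 0.5025 -0.3958  0.2252] q [-0.83  0.23  1.69 -0.    1.22  0.64] F [ 0.4 -1.  -1.3] open 0.10841618126775793 ff 59.04649615287781
shift [-0.0016  0.0583  0.0033] turn [ 0.0028 -0.002   0.0018]
0.055 4 u 0.05884134654322731 0.05575715581028846 0.06137068138140369 v -0.038249293143392656 -0.0363950525090935 z 0.07305722408695009
0.1 6 u 0.05507015257051237 0.053676332031075795 0.05703583077144289 v -0.037924065935448 -0.037513034699793564 z 0.13261231439292806
```

View pics/c3.png

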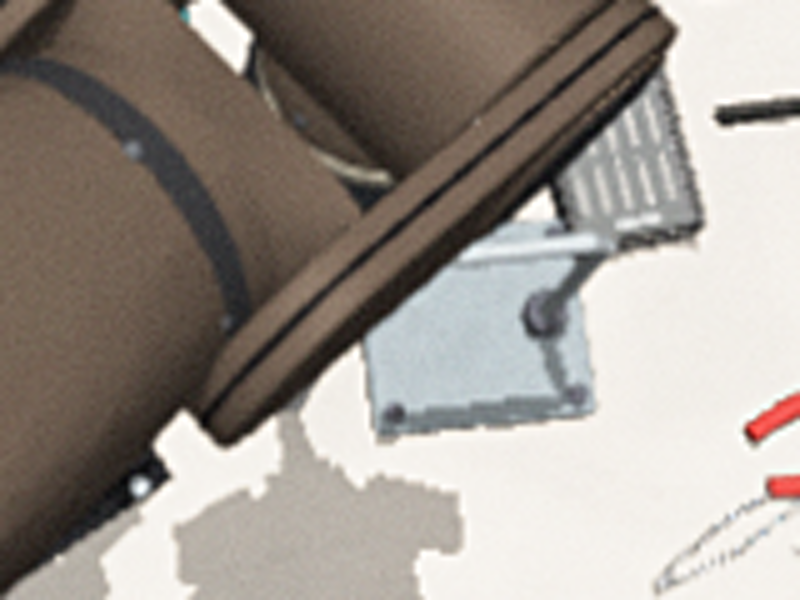

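The tip is now under the arm link; only the hook plate's lower corner and the arm's post end near (600,240) are visible. Measured poses look right, so I'll cross sideways.

Request:
carry_out:
  deltas: [0,0.008,0.001,0,0,0,-0.001,0.022,0.002,0,0,0,-0.001,0.038,0.002,0,0,0,-0.0015,0.052,0.002,0,0,0,-0.0015,0.058,0.002,0,0,0]

```text
time: 7.8
eef_pos: [0.5062, -0.4544, 0.2208]
tcp_rot: [0.999, 0.052, -0.0, -0.0]
contact_force: [0.7, -0.3, -0.7]
opening: 0.105
finger_force: 59.0
```

Request:
carry_out:
  deltas: [0,0,0,0,0,0,0,0,0,0,0,0,0,0,0,0,0,0]

```text
time: 8.18
eef_pos: [0.5065, -0.4525, 0.2211]
tcp_rot: [0.999, 0.053, -0.0, -0.0]
contact_force: [0.1, -0.2, -1.6]
opening: 0.106
finger_force: 59.0
```

```bash
python3 - <<'E'
from h import *
goal([.507,-.454,.199],np.radians(-84.1))
E
```

```text
t 8.175 p [ 0.5065 -0.4525  0.2211] q [-0.88  0.32  1.59  0.    1.23  0.59] F [ 0.1 -0.2 -1.6] open 0.1057907080935903 ff 59.04634773731232
shift [0.0003 0.0015 0.0221] turn [-0.0002  0.      0.0024]
```

No contact so far. I'll lower it into the throat.

Request:
carry_out:
  deltas: [0,0.001,0.006,0,0,0,0,0.001,0.012,0,0,0,0,0.001,0.017,0,0,0,0,0.001,0.02,0,0,0,0,0.001,0.02,0,0,0]

```text
time: 8.8
eef_pos: [0.5064, -0.4539, 0.2005]
tcp_rot: [0.999, 0.052, -0.0, -0.0]
contact_force: [-0.3, 0.4, -2.8]
opening: 0.106
finger_force: 59.1
```

Request:
carry_out:
  deltas: [0,0,0.001,0,0,0,0,0,0.002,0,0,0,0,0,0.002,0,0,0]

```text
time: 9.18
eef_pos: [0.5065, -0.454, 0.1991]
tcp_rot: [0.999, 0.052, 0.0, 0.0]
contact_force: [-0.1, -0.3, -2.6]
opening: 0.105
finger_force: 59.1
```

Request:
carry_out:
  deltas: [0,0,0.0005,0,0,0,0,0,0.001,0,0,0,0,0,0.0015,0,0,0,0,0,0.0015,0,0,0]

```text
time: 9.68
eef_pos: [0.5065, -0.454, 0.1974]
tcp_rot: [0.999, 0.052, -0.0, -0.0]
contact_force: [0.1, -0.1, -1.0]
opening: 0.107
finger_force: 59.1
```

Request:
carry_out:
  deltas: [0,0,0.0005,0,0,0,0,0,0.001,0,0,0,0,0,0.001,0,0,0]

```text
time: 10.05
eef_pos: [0.5065, -0.454, 0.1964]
tcp_rot: [0.999, 0.052, -0.0, -0.0]
contact_force: [0.2, 0.1, -3.2]
opening: 0.108
finger_force: 59.1
```

Request:
carry_out:
  deltas: [0,0,0.0005,0,0,0,0,0,0.001,0,0,0,0,0,0.001,0,0,0]

```text
time: 10.42
eef_pos: [0.5066, -0.4541, 0.1961]
tcp_rot: [0.999, 0.052, 0.0, 0.0]
contact_force: [-0.3, 0.8, 0.5]
opening: 0.108
finger_force: 59.4
```

Request:
carry_out:
  deltas: [0,0,0.0005,0,0,0,0,0,0.001,0,0,0,0,0,0.001,0,0,0]

```text
time: 10.8
eef_pos: [0.5068, -0.4542, 0.1959]
tcp_rot: [0.999, 0.052, 0.0, 0.0]
contact_force: [-1.2, 1.9, 5.0]
opening: 0.111
finger_force: 60.1
```

```bash
python3 - <<'E'
from h import *
im,W=cloud("scene","pics/s4.png")
for _ in range(3): goal([.507,-.454,.196],np.radians(-84.1)); ctrl.read_camera("top")
E
```

```text
t 10.85 p [ 0.5068 -0.4542  0.1959] q [-0.88  0.34  1.61  0.    1.19  0.59] F [-2.   2.4  5.5] open 0.1063133860178051 ff 60.13372242450714
shift [ 0.0002 -0.0002 -0.0001] turn [ 0.0009 -0.0008  0.0019]
t 10.9 p [ 0.5068 -0.4542  0.1959] q [-0.88  0.34  1.61  0.    1.19  0.59] F [-2.1  2.5  5.8] open 0.10707040371923766 ff 60.13367056846619
shift [ 0.0003 -0.0002 -0.0001] turn [ 0.0009 -0.0007  0.0019]
t 10.95 p [ 0.5068 -0.4542  0.1959] q [-0.88  0.34  1.61  0.    1.19  0.59] F [-2.1  1.7  4.9] open 0.11178118302129689 ff 60.13421952724457
shift [ 0.0002 -0.0002 -0.0001] turn [ 0.0009 -0.0008  0.0019]
```

Contact confirmed: the roof is resting on the arm with the load reversed. I'll ease off 1 mm, open, and withdraw upward.

Request:
carry_out:
  deltas: [0,0,-0.001,0,0,0,0,0,-0.001,0,0,0]

```text
time: 11.25
eef_pos: [0.5067, -0.4541, 0.196]
tcp_rot: [0.999, 0.052, 0.0, 0.0]
contact_force: [-0.3, 0.7, 4.4]
opening: 0.107
finger_force: 59.8
```

Request:
carry_out:
  deltas: [0,0,0,0,0,0,0,0,0,0,0,0,0,0,0,0,0,0,0,0,0,0,0,0,0,0,0,0,0,0]
  grip: 60

```text
time: 11.88
eef_pos: [0.5065, -0.454, 0.1954]
tcp_rot: [0.999, 0.052, -0.0, -0.0]
contact_force: [-0.0, 0.7, 0.5]
opening: 0.6
finger_force: 0.0
```

Request:
carry_out:
  deltas: [0,0,-0.01,0,0,0,0,0,-0.025,0,0,0,0,0,-0.05,0,0,0,0,0,-0.08,0,0,0,0,0,-0.11,0,0,0]

```text
time: 12.5
eef_pos: [0.5066, -0.4541, 0.3082]
tcp_rot: [0.999, 0.052, 0.001, 0.001]
contact_force: [-0.8, -0.7, 0.7]
opening: 0.597
finger_force: 0.0
```

Request:
carry_out:
  deltas: [-0.05,0,-0.02,0,0,0,-0.1,0.05,-0.02,0,0,0,-0.14,0.1,-0.02,0,0,0,-0.16,0.14,-0.02,0,0,0,-0.16,0.16,-0.02,0,0,0]

```text
time: 13.12
eef_pos: [0.3615, -0.6328, 0.327]
tcp_rot: [0.999, 0.05, 0.0, 0.001]
contact_force: [0.0, 0.4, -0.9]
opening: 0.599
finger_force: 0.0
```

```bash
python3 - <<'E'
from h import *
im,W=cloud("top","pics/t5.png"); cloud("scene","pics/s5.png")
a=cv2.resize(cv2.imread("pics/t5.png")[120:280,160:400],(480,320),interpolation=2); b=cv2.resize(cv2.imread("pics/s5.png"),(320,240)); b=cv2.copyMakeBorder(b,0,80,0,0,0)
cv2.imwrite("pics/c5.png",np.hstack([a,b]))
P=W.reshape(-1,3);P=P[np.isfinite(P).all(1)]
u=np.array([-.1,.995]);v=np.array([.995,.1]);d=P[:,:2]-[.507,-.454]
for lo,hi in((.05,.1),(.17,.2),(.2,.23)):
    m=(P[:,2]>lo)&(P[:,2]<hi)&(abs(d@u)<.04)&(abs(d@v)<.06)
    if m.any(): a,b=(d@u)[m],(d@v)[m];print(lo,m.sum(),"u",a.mean(),a.min(),a.max(),"v",b.mean(),b.min(),b.max(),"z",P[m,2].max())
m=(P[:,2]>.168)&(P[:,2]<.19)&(np.hypot(*(P[:,:2]-[.4388,-.2973]).T)<.05);print("B",m.sum(),P[m].mean(0))
goal([.507,-.454,.3],np.radians(-84.1))
E
```

```text
0.05 110 u 0.0006264588710775989 -0.004356580839357473 0.003500866223154737 v 0.0022884781325947794 -0.03392835273386972 0.04576009301862689 z 0.09993992095076433
0.17 65 u 0.003035410943952564 -0.004855678503430604 0.0046142769658291585 v -0.00819492690487236 -0.02313198249485575 0.011892456052165693 z 0.1999762132770741
0.2 125 u -0.0004338436601053055 -0.006297296454512947 0.0045019853374640584 v -0.00722157795401428 -0.02370285777710778 0.009736532460731641 z 0.21286045845349374
B 113 [ 0.43851945 -0.29788695  0.17983493]
t 13.225 p [ 0.363  -0.6319  0.3263] q [-1.19  0.36  1.34 -0.    1.43  0.28] F [ 0.6  0.1 -0.1] open 0.5964590156805869 ff 0.0
shift [ 0.1614 -0.1623  0.0261] turn [ 0.0014 -0.0003 -0.0007]
```

View pics/c5.png

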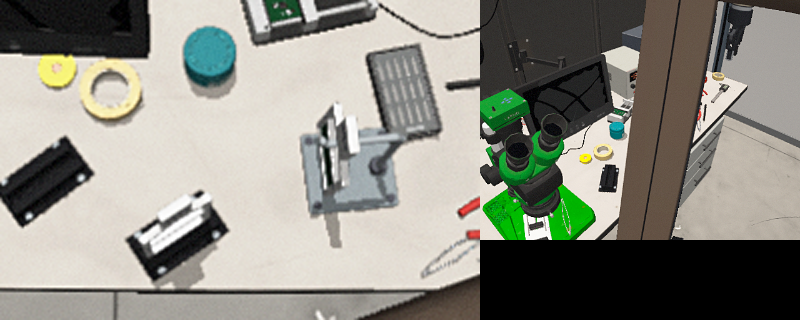

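The picture shows the carrier hanging on the hook at about (340,150), with the loaded rest empty and the empty carrier standing. It leans a few degrees, so I'll wait and check that it's at rest.

Request:
carry_out:
  deltas: [0,0,0,0,0,0,0,0,0,0,0,0,0,0,0,0,0,0,0,0,0,0,0,0,0,0,0,0,0,0]

```text
time: 13.85
eef_pos: [0.3643, -0.6296, 0.3256]
tcp_rot: [0.999, 0.053, -0.0, 0.0]
contact_force: [-0.3, 0.2, 0.4]
opening: 0.596
finger_force: 0.0
```

Request:
carry_out:
  deltas: [0,0,0,0,0,0,0,0,0,0,0,0,0,0,0,0,0,0,0,0,0,0,0,0,0,0,0,0,0,0]

```text
time: 14.48
eef_pos: [0.3641, -0.6299, 0.3255]
tcp_rot: [0.999, 0.052, -0.0, -0.0]
contact_force: [-0.2, -0.3, -0.2]
opening: 0.598
finger_force: 0.0
```

```bash
python3 - <<'E'
from h import *
u=np.array([-.1,.995]);v=np.array([.995,.1])
for i in range(12):
    im,W=cloud("top")
    P=W.reshape(-1,3);P=P[np.isfinite(P).all(1)];d=P[:,:2]-[.507,-.454];o=[]
    for lo,hi in((.07,.1),(.2,.23)):
        m=(P[:,2]>lo)&(P[:,2]<hi)&(abs(d@u)<.04)&(abs(d@v)<.06)
        o+=[(d@u)[m].mean(),(d@v)[m].mean()]
    print(np.round(np.array(o)*1000,1))
E
```

```text
[ 0.8  1.  -0.4 -7.5]
[ 0.8  2.1 -0.4 -7.7]
[ 0.9  2.  -0.4 -7.5]
[ 0.6  0.7 -0.5 -7.4]
[ 0.8  0.9 -0.4 -7.5]
[ 1.   1.8 -0.5 -7.4]
[ 0.7  2.  -0.4 -7.5]
[ 0.6  0.8 -0.4 -7.4]
[ 0.9  0.6 -0.4 -7.8]
[ 0.6 -0.2 -0.3 -7.7]
[ 0.8 -1.7 -0.5 -7.3]
[ 0.7  1.5 -0.4 -7.3]
```

The carrier is still and within tolerance, so I'll hand in.

```bash
python3 -c "
from plant import ctrl; print(ctrl.sign_off())"
```

```text
the job is handed in; nothing more can be done
None
```

The loaded carrier hangs still in the hook's throat, leaning about 4° by camera. The empty carrier still stands in its rest, and the job is handed in; no verdict came back.

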